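Cap the casting moulds

ROBOT

A 7-joint arm with a two-finger parallel gripper is mounted at the origin on the work surface. World frame = base frame: x ahead of the robot, y to its left, z up, the work surface at z = 0. Lengths are in m, angles in rad, forces in N, time in s.
With the tool pointing down it reaches from about 0.425 to 0.925 m from the base axis. Payload 6.8 kg.
Tool frame: the origin (TCP) lies midway between the tips of the shut fingers; the grasp point (between the pads) lies 19 mm behind it; z points along the fingers, y is the line along which they close (so a half turn about z gives the same grasp; the last joint's range is limited). The gripper opens to 85 mm and grips with 20 to 120 N. Pads are 22 mm wide; open, the fingers measure 114 mm over their backs; the gripper's body (76 mm by 85 mm) begins 54 mm behind the grasp point. The pads swing forward as they close: fully open they stand 13 mm farther back than shut.
Start: joints at [-1.353, 0.477, 0.022, 1.555, -0.011, 1.109, -0.083], TCP at [0.216, 0.64, 0.231] pointing down, gripper open.
Joint ranges: [-2.96, 2.96], [-0.34, 2.1], [-1.41, 1.46], [0.24, 2.44], [-1.37, 4.51], [0.17, 1.92], [-2.96, 2.96]. Speed limits (rad/s): [2.39, 2.39, 3.14, 3.14, 3.14, 3.14, 3.14].

INTERFACE

Orientations are given as a rotation vector (axis times angle).
In Python, from cell import * gives the robot as it stands.
- The arm moves only by the shell command python3 -m creep 'ROWS'. ROWS is a JSON object whose one key "deltas" holds a list of rows, each an object with "xyz": the shift along the tool's x, y, z in units of 40 mm (1.0 is 40 mm), a list of three; "twist": the turn, a rotation vector about the tool's x, y, z in units of 5 degrees (1.0 is 5 degrees), a list of three; "jaw": the opening, from 0 (shut) to 1 (fully open). A call has 1 to 12 rows; each row shifts and turns the commanded pose from where the row before left it, along the tool's axes as they then stand; what a row does not reach is not made up. A row lasts 1/12 s, in which the tool goes at most 41.7 mm and 7.16 degrees, less where a joint would pass 70% of its speed; a pose out of reach is approached as far as the arm can. A call is refused whole if a number of a shift passes 1 or a number of a turn 1, either way. A call with a gripper value outside its range is refused whole. The fingers move at their own pace and stop on an object; the grip force is fixed at half the most. Time passes only in rows, so rows that do not move let the fingers close. It gives the time, the measured TCP pose, the force, the opening and the grip force at its end, in the units of the state.
- state(): the state, without advancing time (a new reading comes with each control period).
- camera(name): name is "scene" or "top"; returns the picture (420x560x3 uint8, red, green, blue); there is no depth.
- camera_model(name): a dict with "camera_matrix" (3x3 intrinsics, pixels), "R" (3x3) and "t" (3): a world point X has camera coordinates R X + t. Camera axes: x right, y down, z forward; pixel columns grow to the right and rows downward; lengths in m; the calibration is good to about 2 mm. A picture is of the moment at which its call begins. camera_model takes no time and is no camera call.
- hand_in(): hands the job in; it is judged then, once.
The state is a dict: "clock": time; "joint_positions": joint angles; "dq": joint speeds; "joint_torque": joint torques, N m; "position": TCP position; "eef_rot": TCP orientation; "wrist_force": force on the tool from outside, world axes, zero at the start; "wrist_torque": the same for the moment, N m; "grip_width": finger opening in m; "grip_force": force on a finger pad.
Only numpy, scipy, OpenCV 4.12 (cv2) and the standard library are available. Lean on these libraries where they do the work, as an engineer would, in place of code of your own. Each camera call takes 0.05 s, during which the arm holds its last target. There are 200 camera calls.

TASK

Close the four casting moulds on the bench: put each of the four loose caps, grip upwards, into the mould whose recess matches it in shape and size, so that it drops in and lies flat on the floor of the recess. Let go of every cap, and leave the spray can and the mixing cup standing where they are.

Things in the scene. Friction and masses are not known exactly. Their poses are not given: they have to be found in the camera images.
- cap_big_round: large round mould cap, loose, cream plastic with a black grip, about 80 g, standing on the bench with its grip up: disc 62 mm in diameter, 14 mm thick, with a round grip post 20 mm in diameter rising 28 mm from the middle of its top (42 mm tall in all). Origin: centre of the underside, z up.
- mould_big_round: mould with the large round recess, fixed to the bench: aluminium block 98 x 98 x 45 mm high; in the middle of its top lies its recess (round recess 74 mm in diameter), 12 mm deep, dark floor 33 mm above the bench, 2 mm chamfer on its rim. 6 mm play all round its cap. Origin: centre of the block's underside, z up.
- cap_small_round: small round mould cap, loose, cream plastic with a black grip, about 80 g, standing on the bench with its grip up: disc 34 mm in diameter, 14 mm thick, with a round grip post 20 mm in diameter rising 28 mm from the middle of its top (42 mm tall in all). Origin: centre of the underside, z up.
- mould_small_round: mould with the small round recess, fixed to the bench: aluminium block 98 x 98 x 45 mm high; in the middle of its top lies its recess (round recess 46 mm in diameter), 12 mm deep, dark floor 33 mm above the bench, 2 mm chamfer on its rim. 6 mm play all round its cap. Origin: centre of the block's underside, z up.
- cap_square: square mould cap, loose, cream plastic with a black grip, about 80 g, standing on the bench with its grip up: plate 50 x 50 mm, 14 mm thick, with a bar grip 30 mm long (along the cap's x) and 14 mm wide (along its y) rising 28 mm from the middle of its top (42 mm tall in all). Origin: centre of the underside, z up.
- mould_square: mould with the square recess, fixed to the bench: aluminium block 98 x 98 x 45 mm high; in the middle of its top lies its recess (square recess 62 x 62 mm, its sides along the mould's x and y), 12 mm deep, dark floor 33 mm above the bench, 2 mm chamfer on its rim. 6 mm play all round its cap. Origin: centre of the block's underside, z up.
- cap_oblong: oblong mould cap, loose, cream plastic with a black grip, about 80 g, standing on the bench with its grip up: plate 70 mm (along its x) x 32 mm (along its y), 14 mm thick, with a bar grip 30 mm long (along the cap's x) and 14 mm wide (along its y) rising 28 mm from the middle of its top (42 mm tall in all). Origin: centre of the underside, z up.
- mould_oblong: mould with the oblong recess, fixed to the bench: aluminium block 98 x 98 x 45 mm high; in the middle of its top lies its recess (oblong recess 82 mm (along the mould's x) x 44 mm (along its y)), 12 mm deep, dark floor 33 mm above the bench, 2 mm chamfer on its rim. 6 mm play all round its cap. Origin: centre of the block's underside, z up.
- spray_can: bystander: spray can of release agent, 52 mm in diameter, 180 mm tall, upright on the bench to the robot's right of the moulds and caps. Origin: centre of its underside. Not to be moved.
- mixing_cup: bystander: empty white mixing cup, 84 mm across the rim, 100 mm tall, upright on the bench to the robot's left of the moulds and caps. Origin: centre of its underside. Not to be moved.
Mind the look-alikes: they are no part of the job. Leave any blue look-alike of the cap_small_round alone. What is shaped like the cap_oblong but green is not meant.

How it is judged:
By the outcome, as a careful person would: the job done as asked, in the order asked, and still so for the second after the job is handed in, with the robot touching nothing.
It also fails if it takes over 93 s, if anything falls off the work surface, if the arm or the gripper's body presses on something with over 40 N, if the wrist force passes 120 N, or if a joint passes its speed limit or range.

## Working session

There is one attempt and no reset: what is moved stays moved. The work goes in short steps, Python scripts to look and compute and a shell command to move; the robot and the scene stay as the last step left them, time stands still between calls to the robot, and variables do not carry over. Pictures are saved under pics/ and viewed, at most 14 in all, crops included, and the job is handed in when it is done.

```bash
mkdir -p pics
python3 - <<'E'
from cell import *
import cv2
for n in("top","scene"):
    cv2.imwrite(f"pics/{n}0.png",cv2.resize(camera(n)[:,:,::-1],(800,600),interpolation=cv2.INTER_CUBIC))
    m=camera_model(n);print(n,m["camera_matrix"],m["R"],m["t"])
s=state();print(s["clock"],s["position"],s["eef_rot"],s["grip_width"])
E
```

```text
top [[519.62461261   0.         282.37072445]
 [  0.         519.62461261 210.05870632]
 [  0.           0.           1.        ]] [[ 0.01345423 -0.99988875  0.00644   ]
 [-0.98259682 -0.01441432 -0.18519104]
 [ 0.18526326 -0.00383632 -0.98268144]] [0.01626994 0.51070436 1.38973626]
scene [[449.8422422    0.         277.29334538]
 [  0.         449.8422422  214.15636447]
 [  0.           0.           1.        ]] [[ 0.62556167  0.78015731  0.00521257]
 [ 0.5827836  -0.46283664 -0.66794126]
 [-0.51868668  0.42087625 -0.74419575]] [-0.33539271 -0.28313755  1.56534432]
0.1 [0.21585982 0.63899746 0.23041677] [-5.09396910e-01 -3.09985753e+00  2.57346419e-03] 0.08556202481224588
```

View pics/top0.png

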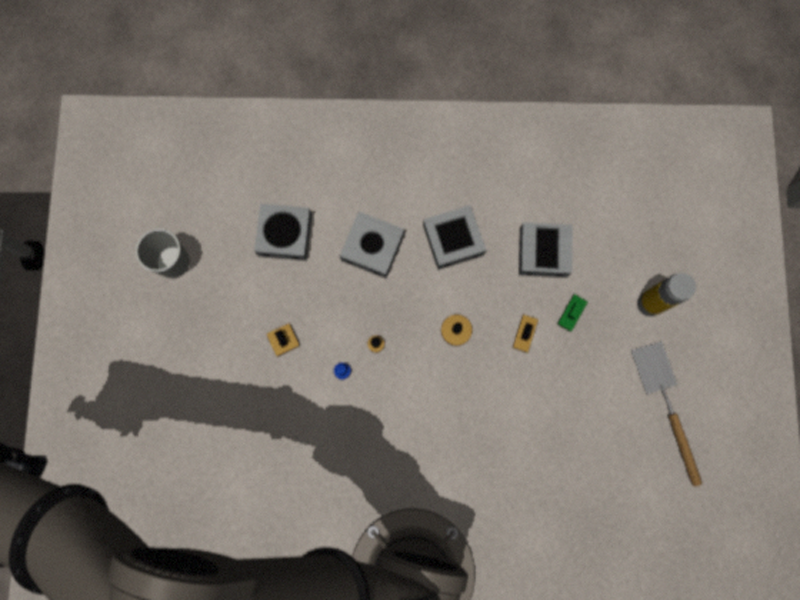

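View pics/scene0.png

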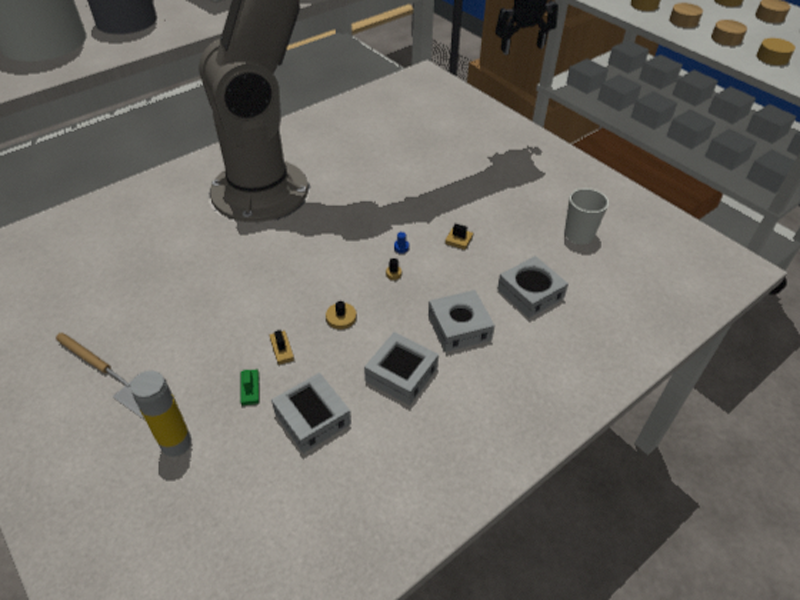

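The top picture shows the moulds, in 800x600 pixels: big round (282,230), small round (372,243), square (454,235) and oblong (547,248). The caps are square (283,339), small round (376,343), big round (457,329) and oblong (526,333). The blue (342,371) and green (572,312) look-alikes must be left alone. The cup is at (158,250) and the can at (652,300). The scene view agrees. Next I'll zoom in.

Run:
```python
from cell import *
import cv2,numpy as np
for n,(a,b,c,d) in dict(top=(135,255,170,410),scene=(150,320,180,410)).items():
    im=np.mean([camera(n) for _ in range(4)],0); np.save(n+".npy",im)
    cv2.imwrite(f"pics/{n}1.png",cv2.resize(im[a:b,c:d,::-1].astype(np.uint8),None,fx=3.3,fy=3.3,interpolation=cv2.INTER_NEAREST))
```

```text
(no output)
```

View pics/top1.png

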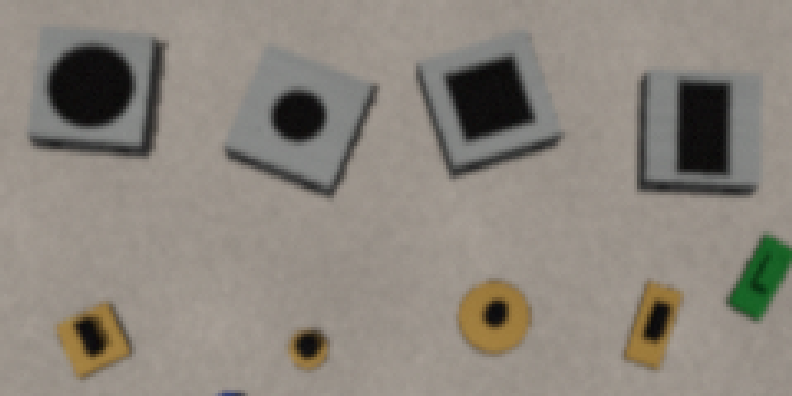

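View pics/scene1.png

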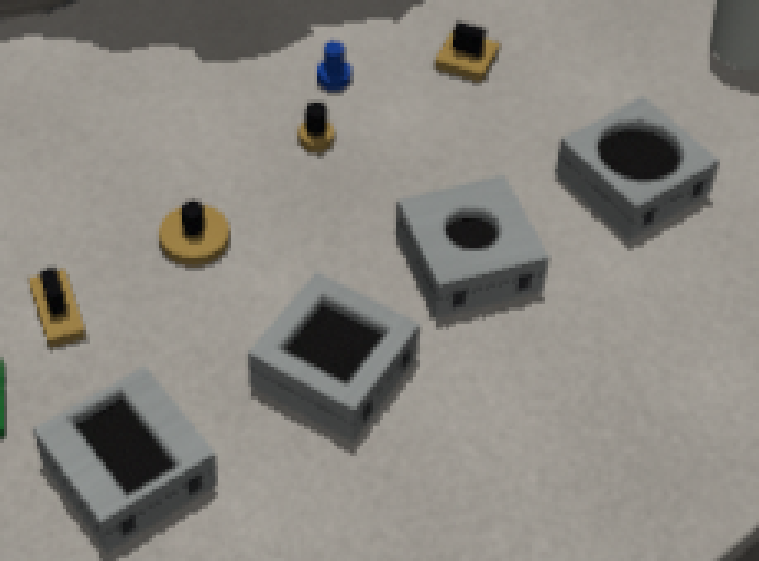

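```bash
cat > fit.py <<'E'
from cell import *
import cv2,numpy as np
from scipy.optimize import minimize
CM={n:camera_model(n) for n in("top","scene")}
def proj(n,X):
    m=CM[n];X=np.atleast_2d(X);c=(m["R"]@X.T).T+m["t"];p=(m["camera_matrix"]@c.T).T
    return p[:,:2]/p[:,2:]
def unproj(n,uv,z):
    m=CM[n];d=m["R"].T@np.linalg.inv(m["camera_matrix"])@[*uv,1];o=-m["R"].T@m["t"]
    return (o+d*(z-o[2])/d[2])[:2]
def rect(a,b):return np.array([[a,b],[-a,b],[-a,-b],[a,-b]])/2
def circ(d):t=np.linspace(0,2*np.pi,48,endpoint=False);return np.c_[np.cos(t),np.sin(t)]*d/2
def place(s,p,z):
    c,q=np.cos(p[2]),np.sin(p[2]);return np.c_[s@np.array([[c,q],[-q,c]])+p[:2],np.full(len(s),z)]
S=6
def fill(n,X,o,w):
    uv=(proj(n,X)-o+.5)*S-.5
    h=cv2.convexHull(uv.astype(np.float32))
    im=np.zeros((w*S,w*S),np.uint8);cv2.fillConvexPoly(im,np.round(h*16).astype(np.int32),255,shift=4)
    return im/255.
def soft(m,w):return cv2.GaussianBlur(cv2.resize(m,(w,w),interpolation=cv2.INTER_AREA),(0,0),.6)
# cap: (plate, grip) ; mould: recess
CAP=dict(big_round=(circ(.062),circ(.02)),small_round=(circ(.034),circ(.02)),square=(rect(.05,.05),rect(.03,.014)),oblong=(rect(.07,.032),rect(.03,.014)))
MO=dict(big_round=circ(.074),small_round=circ(.046),square=rect(.062,.062),oblong=rect(.082,.044))
def rcap(k,n,p,o,w):
    a,b=CAP[k];z0=p[3] if len(p)>3 else 0
    return soft(np.maximum(fill(n,np.r_[place(a,p,z0),place(a,p,z0+.014)],o,w),fill(n,np.r_[place(b,p,z0+.014),place(b,p,z0+.042)],o,w)),w)
def rmo(k,n,p,o,w):
    return soft(fill(n,place(MO[k],p,.033),o,w)*fill(n,place(MO[k],p,.045),o,w),w)
def tcap(im):
    L=im.mean(2);return np.maximum(np.clip((im[...,0]-im[...,2]-25)/50,0,1),np.clip((85-L)/45,0,1))
def tmo(im):return np.clip((110-im.mean(2))/70,0,1)
def fit(k,kind,p0,cams=("top","scene"),ims=None,w=48):
    ims=ims or {n:np.load(n+".npy") for n in cams}
    T={};ren=rcap if kind=="cap" else rmo
    for n in cams:
        o=np.round(proj(n,[p0[0],p0[1],.02])[0]-w/2).astype(int)
        T[n]=(o,(tcap if kind=="cap" else tmo)(ims[n][o[1]:o[1]+w,o[0]:o[0]+w]))
    rr=[np.hypot(*(CAP[k][0] if kind=="cap" else MO[k]).max(0))]
    def cost(p):
        e=0
        for n in cams:
            o,t=T[n];r=ren(k,n,p,o,w);g=cv2.dilate(r,np.ones((7,7)))>.01   # ignore far clutter
            e+=((r-t)**2*g).sum()
        return e
    best=None
    rnd="round" in k
    for th in ([0] if rnd else np.arange(0,np.pi/(2 if k=="square" and kind!="cap" else 1),np.pi/8)):
        s=np.array([[0,0,0],[.008,0,0],[0,.008,0],[0,0,.3]])
        f=lambda q:cost([q[0],q[1],0 if rnd else q[2]])
        r=minimize(f,[*p0[:2],th],method="Nelder-Mead",options=dict(initial_simplex=np.array([*p0[:2],th])+s,xatol=1e-4,fatol=.01))
        if best is None or r.fun<best.fun:best=r
    return best.x,best.fun
E
cat > run.py <<'E'
from fit import *
c0=dict(square=(283,339),small_round=(376,343),big_round=(457,329),oblong=(526,333))
m0=dict(big_round=(282,230),small_round=(372,243),square=(454,235),oblong=(547,248))
import json
out={};ov={n:cv2.resize(np.load(n+".npy")[:,:,::-1].astype(np.uint8),None,fx=4,fy=4) for n in CM}
for kind,d in(("cap",c0),("mould",m0)):
    for k,uv in d.items():
        p0=unproj("top",np.array(uv)*.7,.014 if kind=="cap" else .039)
        x,f=fit(k,kind,p0);out[kind+k]=list(x)
        each=[np.round((fit(k,kind,x,(n,))[0][:2]-x[:2])*1e3,1) for n in CM]
        print(kind,k,x.round(4),"deg",np.degrees(x[2]).round(1),"cost",round(f,1),*each)
        for n in CM:
            for sh in ([place(CAP[k][0],x,.014),place(CAP[k][1],x,.042)] if kind=="cap" else [place(MO[k],x,.045),place(MO[k],x,.033)]+([place(rect(.098,.098),x,.045)] if "round" not in k else [])):
                cv2.polylines(ov[n],[np.round((proj(n,sh)+.5)*4).astype(np.int32)],True,(0,0,255),1)
json.dump(out,open("poses.json","w"))
a=ov["top"][135*4:255*4,170*4:410*4];b=ov["scene"][150*4:320*4,180*4:410*4]
cv2.imwrite("pics/ov_top.png",cv2.resize(a,(800,400)));cv2.imwrite("pics/ov_scene.png",cv2.resize(b,(800,591)))
E
time python3 run.py
```

```text
cap square [0.4359 0.2606 0.4689] deg 26.9 cost 36.5 [0.5 0.4] [ 0.2 -1.2]
cap small_round [ 0.4301  0.0776 -0.5201] deg -29.8 cost 30.3 [0. 0.] [ 0.8 -1.8]
cap big_round [ 0.4605 -0.0815  0.0474] deg 2.7 cost 34.2 [0.5 0. ] [-0.9 -0.5]
cap oblong [ 0.4556 -0.2179  2.8147] deg 161.3 cost 32.7 [ 0.5 -0.1] [-0.7  0.1]
mould big_round [0.6506 0.2675 0.0944] deg 5.4 cost 33.9 [ 1.1 -0. ] [-1.3 -0.1]
mould small_round [ 0.6271  0.0882 -0.1391] deg -8.0 cost 12.0 [0.5 0.2] [-1.5  0.1]
mould square [ 0.6444 -0.0748  1.8969] deg 108.7 cost 28.7 [ 1.3 -0. ] [-1.4 -0.1]
mould oblong [ 0.6213 -0.2578  3.1017] deg 177.7 cost 63.0 [ 2.5 -0.4] [-2.4  0.1]
real	0m16.924s
user	0m16.486s
sys	0m0.388s
```

View pics/ov_top.png

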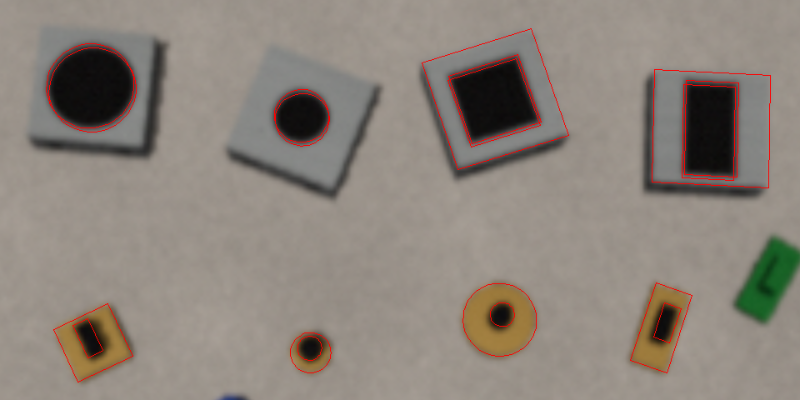

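View pics/ov_scene.png

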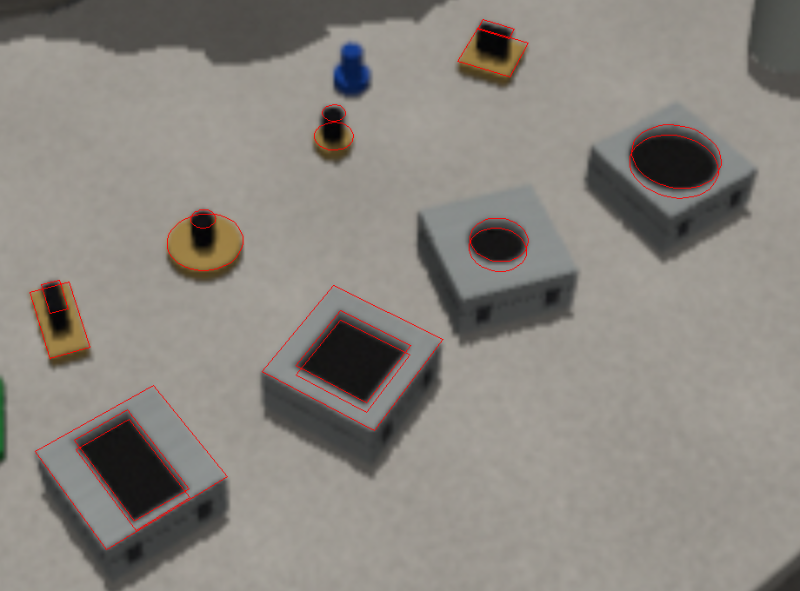

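The overlays fit in both views to about 1–2 mm, against 6 mm of play. Next is a helper that works out how far to go in tool axes.

```bash
cat > go.py <<'E'
# usage: go.py capK|mouldK  z  yaw_deg(tool x)   -> remaining move in tool units, from current pose
from cell import *
import json,sys,numpy as np
from scipy.spatial.transform import Rotation as Ro
P=json.load(open("poses.json"));s=state();R=Ro.from_rotvec(s["eef_rot"]).as_matrix()
t=np.array([*P[sys.argv[1]][:2],float(sys.argv[2])])
psi=np.arctan2(R[1,0],R[0,0]);psi_t=np.radians(float(sys.argv[3]))
d=(psi-psi_t+np.pi)%(2*np.pi)-np.pi
Rt=np.c_[[np.cos(psi_t),np.sin(psi_t),0],[np.sin(psi_t),-np.cos(psi_t),0],[0,0,-1]]
e=(Ro.from_matrix(R.T@Rt)).as_rotvec()
D=t-s["position"]
print("xyz now-axes",(R.T@D/.04).round(2),"| after turn",(Rt.T@D/.04).round(2),"| twist",(np.degrees(e)/5).round(2))
print("pos",s["position"].round(4),"yaw",np.degrees(psi).round(1),"grip",round(s["grip_width"],4),round(s["grip_force"],1),"F",np.round(s["wrist_force"],1),"t",s["clock"],"j7",round(s["joint_positions"][6],2))
E
python3 go.py capsquare .12 206.9
```

```text
xyz now-axes [-8.24 -7.22  2.78] | after turn [ -0.62 -10.94   2.78] | twist [-0.   -0.   -9.11]
pos [0.216  0.6395 0.2313] yaw 161.3 grip 0.0856 0.0 F [-0.1 -0.6 -1.9] t 0.5 j7 -0.08
```

```bash
python3 -m creep '{"deltas":[{"xyz":[0,0,0],"twist":[0,0,-0.91],"jaw":0.6},{"xyz":[0,0,0],"twist":[0,0,-0.91],"jaw":0.6},{"xyz":[0,0,0],"twist":[0,0,-0.91],"jaw":0.6},{"xyz":[0,0,0],"twist":[0,0,-0.91],"jaw":0.6},{"xyz":[0,0,0],"twist":[0,0,-0.91],"jaw":0.6},{"xyz":[0,0,0],"twist":[0,0,-0.91],"jaw":0.6},{"xyz":[0,0,0],"twist":[0,0,-0.91],"jaw":0.6},{"xyz":[0,0,0],"twist":[0,0,-0.91],"jaw":0.6},{"xyz":[0,0,0],"twist":[0,0,-0.91],"jaw":0.6},{"xyz":[0,0,0],"twist":[0,0,-0.91],"jaw":0.6},{"xyz":[0,-0.4,0],"twist":[0,0,0],"jaw":0.6},{"xyz":[0,-0.7,0],"twist":[0,0,0],"jaw":0.6}]}'
python3 -m creep '{"deltas":[{"xyz":[0,-0.8,0.1],"twist":[0,0,0],"jaw":0.6},{"xyz":[0,-0.8,0.2],"twist":[0,0,0],"jaw":0.6},{"xyz":[0,-0.8,0.2],"twist":[0,0,0],"jaw":0.6},{"xyz":[0,-0.8,0.2],"twist":[0,0,0],"jaw":0.6},{"xyz":[0,-0.8,0.2],"twist":[0,0,0],"jaw":0.6},{"xyz":[0,-0.8,0.2],"twist":[0,0,0],"jaw":0.6},{"xyz":[0,-0.8,0.2],"twist":[0,0,0],"jaw":0.6},{"xyz":[0,-0.8,0.2],"twist":[0,0,0],"jaw":0.6},{"xyz":[-0.2,-0.8,0.2],"twist":[0,0,0],"jaw":0.6},{"xyz":[-0.2,-0.8,0.2],"twist":[0,0,0],"jaw":0.6},{"xyz":[-0.2,-0.8,0.2],"twist":[0,0,0],"jaw":0.6},{"xyz":[0,-0.4,0.2],"twist":[0,0,0],"jaw":0.6}]}'
python3 go.py capsquare .017 206.9
```

```text
clock: 1.5
position: [0.2333, 0.6022, 0.231]
eef_rot: [0.736, -3.053, -0.003]
wrist_force: [0.8, -0.3, 0.7]
grip_width: 0.0511
grip_force: 0.0
clock: 2.5
position: [0.4267, 0.2792, 0.1394]
eef_rot: [-0.721, 3.056, -0.002]
wrist_force: [-0.1, 0.0, 0.0]
grip_width: 0.051
grip_force: 0.0
xyz now-axes [ 0.01 -0.52  3.06] | after turn [ 0.01 -0.52  3.06] | twist [-0.02  0.02 -0.07]
pos [0.4267 0.2792 0.1394] yaw -153.4 grip 0.051 0.0 F [-0.1  0.   0. ] t 2.5 j7 1.32
```

```bash
python3 -m creep '{"deltas":[{"xyz":[0,-0.5,0.4],"twist":[0,0,0],"jaw":0.6},{"xyz":[0,0,0.6],"twist":[0,0,0],"jaw":0.6},{"xyz":[0,0,0.6],"twist":[0,0,0],"jaw":0.6},{"xyz":[0,0,0.6],"twist":[0,0,0],"jaw":0.6},{"xyz":[0,0,0.4],"twist":[0,0,0],"jaw":0.6},{"xyz":[0,0,0.2],"twist":[0,0,0],"jaw":0.6},{"xyz":[0,0,0],"twist":[0,0,0],"jaw":0.6}]}'
python3 go.py capsquare .017 206.9
python3 - <<'E'
from cell import *
import cv2,numpy as np
a=camera("scene")[130:240,230:390,::-1];b=camera("top")[190:260,150:250,::-1]
cv2.imwrite("pics/g1.png",np.hstack([cv2.resize(a,(500,344)),cv2.resize(b,(300,344))]))
E
```

```text
clock: 3.08
position: [0.4316, 0.2643, 0.0259]
eef_rot: [0.728, -3.053, 0.002]
wrist_force: [-0.3, -0.1, 1.2]
grip_width: 0.0512
grip_force: 0.0
xyz now-axes [-0.05 -0.13  0.22] | after turn [-0.05 -0.13  0.22] | twist [-0.01 -0.03 -0.01]
pos [0.4316 0.2643 0.0259] yaw -153.2 grip 0.0512 0.0 F [-0.3 -0.1  1.2] t 3.0833 j7 1.34
```

View pics/g1.png

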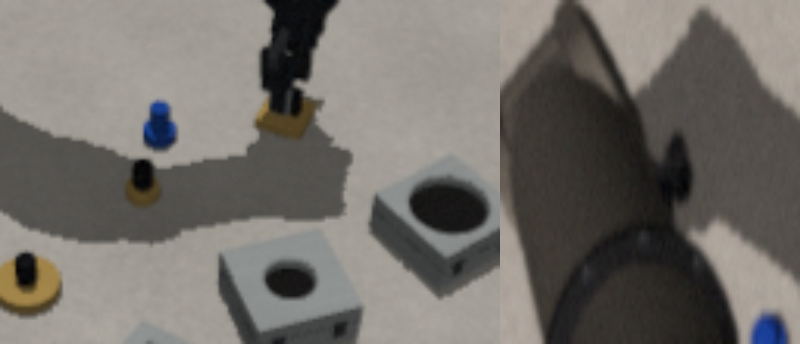

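The scene crop shows the fingers straddling the black bar at crop (288,100), above the cream plate. The top view is blocked by the arm. Next I'll trim the position, close and lift.

```bash
python3 -m creep '{"deltas":[{"xyz":[-0.05,-0.13,0.18],"twist":[0,0,0],"jaw":0.6},{"xyz":[0,0,0],"twist":[0,0,0],"jaw":0.3},{"xyz":[0,0,0],"twist":[0,0,0],"jaw":0},{"xyz":[0,0,0],"twist":[0,0,0],"jaw":0},{"xyz":[0,0,0],"twist":[0,0,0],"jaw":0},{"xyz":[0,0,0],"twist":[0,0,0],"jaw":0},{"xyz":[0,0,0],"twist":[0,0,0],"jaw":0},{"xyz":[0,0,0],"twist":[0,0,0],"jaw":0}]}'
python3 go.py capsquare .019 206.9
```

```text
clock: 3.85
position: [0.437, 0.2614, 0.0207]
eef_rot: [-0.729, 3.055, 0.001]
wrist_force: [-1.0, -0.5, 5.8]
grip_width: 0.0128
grip_force: 59.1
xyz now-axes [ 0.03 -0.01  0.04] | after turn [ 0.03 -0.01  0.04] | twist [ 0.    0.01 -0.01]
pos [0.437  0.2614 0.0207] yaw -153.2 grip 0.0128 59.1 F [-1.  -0.5  5.8] t 3.85 j7 1.35
```

```bash
python3 -m creep '{"deltas":[{"xyz":[0,0,-0.3],"twist":[0,0,0],"jaw":0},{"xyz":[0,0,-0.6],"twist":[0,0,0.4],"jaw":0},{"xyz":[0,0,-0.6],"twist":[0,0,0.4],"jaw":0},{"xyz":[0,0,-0.6],"twist":[0,0,0.4],"jaw":0},{"xyz":[0,0,-0.6],"twist":[0,0,0.4],"jaw":0},{"xyz":[0,0,-0.3],"twist":[0,0,0],"jaw":0}]}'
python3 go.py mouldsquare .054 198.7
```

```text
clock: 4.35
position: [0.4373, 0.2618, 0.1427]
eef_rot: [-0.511, 3.097, 0.003]
wrist_force: [-0.7, 0.2, -0.3]
grip_width: 0.013
grip_force: 58.4
xyz now-axes [-2.19 -9.64  2.21] | after turn [-2.21 -9.63  2.22] | twist [0.01 0.03 0.01]
pos [0.4373 0.2618 0.1427] yaw -161.3 grip 0.013 58.4 F [-0.7  0.2 -0.3] t 4.35 j7 1.24
```

```bash
python3 -m creep '{"deltas":[{"xyz":[-0.1,-0.4,0],"twist":[0,0,0],"jaw":0},{"xyz":[-0.19,-0.8,0],"twist":[0,0,0],"jaw":0},{"xyz":[-0.19,-0.8,0],"twist":[0,0,0],"jaw":0},{"xyz":[-0.19,-0.8,0],"twist":[0,0,0],"jaw":0},{"xyz":[-0.19,-0.8,0],"twist":[0,0,0],"jaw":0},{"xyz":[-0.19,-0.8,0],"twist":[0,0,0],"jaw":0},{"xyz":[-0.19,-0.8,0],"twist":[0,0,0],"jaw":0},{"xyz":[-0.19,-0.8,0],"twist":[0,0,0],"jaw":0},{"xyz":[-0.19,-0.8,0],"twist":[0,0,0],"jaw":0},{"xyz":[-0.19,-0.8,0],"twist":[0,0,0],"jaw":0},{"xyz":[-0.19,-0.8,0],"twist":[0,0,0],"jaw":0},{"xyz":[-0.19,-0.8,0],"twist":[0,0,0],"jaw":0}]}'
python3 -m creep '{"deltas":[{"xyz":[0,-0.4,0.3],"twist":[0,0,0],"jaw":0},{"xyz":[0,0,0.3],"twist":[0,0,0],"jaw":0},{"xyz":[0,0,0.2],"twist":[0,0,0],"jaw":0},{"xyz":[0,0,0],"twist":[0,0,0],"jaw":0}]}'
python3 go.py mouldsquare .054 198.7
```

```text
clock: 5.35
position: [0.6385, -0.0602, 0.1397]
eef_rot: [0.514, -3.098, -0.001]
wrist_force: [0.6, 0.9, -1.6]
grip_width: 0.0127
grip_force: 58.5
clock: 5.68
position: [0.6412, -0.0725, 0.1054]
eef_rot: [0.515, -3.094, -0.003]
wrist_force: [0.1, 0.3, -1.0]
grip_width: 0.0126
grip_force: 58.6
xyz now-axes [-0.06 -0.08  1.28] | after turn [-0.06 -0.08  1.28] | twist [ 0.03 -0.05  0.04]
pos [ 0.6412 -0.0725  0.1054] yaw -161.1 grip 0.0126 58.6 F [ 0.1  0.3 -1. ] t 5.6833 j7 1.99
```

```bash
python3 -m creep '{"deltas":[{"xyz":[-0.06,-0.08,0.3],"twist":[0,0,0],"jaw":0},{"xyz":[0,0,0.3],"twist":[0,0,0],"jaw":0},{"xyz":[0,0,0.3],"twist":[0,0,0],"jaw":0},{"xyz":[0,0,0.2],"twist":[0,0,0],"jaw":0},{"xyz":[0,0,0.13],"twist":[0,0,0],"jaw":0},{"xyz":[0,0,0],"twist":[0,0,0],"jaw":0}]}'
python3 go.py mouldsquare .054 198.7
```

```text
clock: 6.18
position: [0.6456, -0.076, 0.0572]
eef_rot: [0.514, -3.097, -0.001]
wrist_force: [0.2, -0.4, -0.9]
grip_width: 0.0128
grip_force: 58.6
xyz now-axes [0.02 0.04 0.08] | after turn [0.02 0.04 0.08] | twist [ 0.01 -0.03  0.03]
pos [ 0.6456 -0.076   0.0572] yaw -161.1 grip 0.0128 58.6 F [ 0.2 -0.4 -0.9] t 6.1833 j7 2.0
```

```bash
python3 -m creep '{"deltas":[{"xyz":[0,0,0.07],"twist":[0,0,0],"jaw":0},{"xyz":[0,0,0],"twist":[0,0,0],"jaw":0.3},{"xyz":[0,0,0],"twist":[0,0,0],"jaw":0.6},{"xyz":[0,0,0],"twist":[0,0,0],"jaw":0.6},{"xyz":[0,0,0],"twist":[0,0,0],"jaw":0.6},{"xyz":[0,0,-0.3],"twist":[0,0,0],"jaw":0.6},{"xyz":[0,0,-0.6],"twist":[0,0,0.8],"jaw":0.6},{"xyz":[0,0,-0.6],"twist":[0,0,0.8],"jaw":0.6},{"xyz":[0,0,-0.4],"twist":[0,0,0.8],"jaw":0.6},{"xyz":[0,0,0],"twist":[0,0,0.8],"jaw":0.6},{"xyz":[0,0,0],"twist":[0,0,0.8],"jaw":0.6},{"xyz":[0,0,0],"twist":[0,0,0.8],"jaw":0.6}]}'
python3 go.py capoblong .02 161.3
```

```text
clock: 7.18
position: [0.6473, -0.0763, 0.134]
eef_rot: [0.147, 3.136, 0.001]
wrist_force: [-0.1, 0.3, 0.6]
grip_width: 0.0515
grip_force: 0.0
xyz now-axes [ 4.45 -3.98  2.84] | after turn [ 3.4  -4.89  2.85] | twist [0.01 0.02 2.67]
pos [ 0.6473 -0.0763  0.134 ] yaw 174.6 grip 0.0515 0.0 F [-0.1  0.3  0.6] t 7.1833 j7 1.63
```

```bash
python3 -m creep '{"deltas":[{"xyz":[0,0,0],"twist":[0,0,0.9],"jaw":0.6},{"xyz":[0,0,0],"twist":[0,0,0.9],"jaw":0.6},{"xyz":[0,0,0],"twist":[0,0,0.87],"jaw":0.6},{"xyz":[0.3,-0.4,0],"twist":[0,0,0],"jaw":0.6},{"xyz":[0.5,-0.7,0],"twist":[0,0,0],"jaw":0.6},{"xyz":[0.5,-0.7,0],"twist":[0,0,0],"jaw":0.6},{"xyz":[0.5,-0.7,0.1],"twist":[0,0,0],"jaw":0.6},{"xyz":[0.5,-0.7,0.2],"twist":[0,0,0],"jaw":0.6},{"xyz":[0.5,-0.7,0.2],"twist":[0,0,0],"jaw":0.6},{"xyz":[0.4,-0.6,0.2],"twist":[0,0,0],"jaw":0.6},{"xyz":[0.2,-0.39,0.2],"twist":[0,0,0],"jaw":0.6},{"xyz":[0,0,0],"twist":[0,0,0],"jaw":0.6}]}'
python3 go.py capoblong .02 161.3
python3 - <<'E'
from cell import *
import cv2,numpy as np
a=camera("scene")[150:320,180:410,::-1]
cv2.imwrite("pics/g2.png",cv2.resize(a,(690,510)))
E
```

```text
clock: 8.18
position: [0.4515, -0.2215, 0.096]
eef_rot: [-0.514, -3.097, 0.001]
wrist_force: [-0.0, -0.1, -1.0]
grip_width: 0.0514
grip_force: 0.0
xyz now-axes [-0.07  0.12  1.9 ] | after turn [-0.07  0.12  1.9 ] | twist [-0.01 -0.03 -0.03]
pos [ 0.4515 -0.2215  0.096 ] yaw 161.1 grip 0.0514 0.0 F [-0.  -0.1 -1. ] t 8.1833 j7 1.75
```

View pics/g2.png

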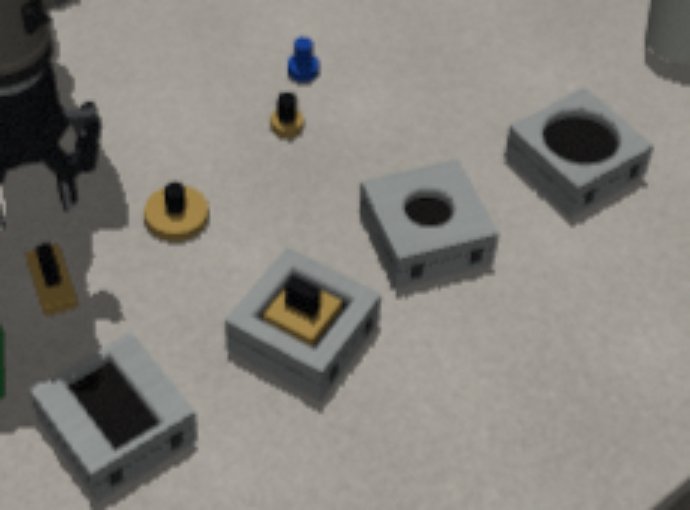

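The square cap lies flat in its mould at (302,305), and the gripper stands above the oblong cap at (50,275). I'll descend and grip.

```bash
python3 -m creep '{"deltas":[{"xyz":[-0.07,0.12,0.3],"twist":[0,0,0],"jaw":0.6},{"xyz":[0,0,0.5],"twist":[0,0,0],"jaw":0.6},{"xyz":[0,0,0.5],"twist":[0,0,0],"jaw":0.6},{"xyz":[0,0,0.4],"twist":[0,0,0],"jaw":0.6},{"xyz":[0,0,0.2],"twist":[0,0,0],"jaw":0.6},{"xyz":[0,0,0],"twist":[0,0,0],"jaw":0.6},{"xyz":[0,0,0],"twist":[0,0,0],"jaw":0.6}]}'
python3 go.py capoblong .021 161.3
```

```text
clock: 8.82
position: [0.4608, -0.2142, 0.02]
eef_rot: [0.503, 3.101, 0.001]
wrist_force: [0.0, -0.1, 0.7]
grip_width: 0.0508
grip_force: 0.0
xyz now-axes [ 0.09 -0.13 -0.02] | after turn [ 0.09 -0.13 -0.02] | twist [ 0.   -0.    0.05]
pos [ 0.4608 -0.2142  0.02  ] yaw 161.6 grip 0.0508 0.0 F [ 0.  -0.1  0.7] t 8.8167 j7 1.8
```

```bash
python3 -m creep '{"deltas":[{"xyz":[0.09,-0.13,0],"twist":[0,0,0.05],"jaw":0.6},{"xyz":[0,0,0],"twist":[0,0,0],"jaw":0.4},{"xyz":[0,0,0],"twist":[0,0,0],"jaw":0},{"xyz":[0,0,0],"twist":[0,0,0],"jaw":0},{"xyz":[0,0,0],"twist":[0,0,0],"jaw":0},{"xyz":[0,0,0],"twist":[0,0,0],"jaw":0},{"xyz":[0,0,0],"twist":[0,0,0],"jaw":0},{"xyz":[0,0,0],"twist":[0,0,0],"jaw":0}]}'
python3 go.py capoblong .021 161.3
```

```text
clock: 9.48
position: [0.4553, -0.219, 0.0208]
eef_rot: [0.512, 3.098, -0.0]
wrist_force: [-0.8, 0.7, 5.9]
grip_width: 0.0127
grip_force: 59.4
xyz now-axes [ 0.    0.03 -0.  ] | after turn [ 0.    0.03 -0.  ] | twist [ 0.    0.01 -0.02]
pos [ 0.4553 -0.219   0.0208] yaw 161.2 grip 0.0127 59.4 F [-0.8  0.7  5.9] t 9.4833 j7 1.81
```

Gripped. I'll lift and turn to 177.7° (twist −3.3 units).

```bash
python3 -m creep '{"deltas":[{"xyz":[0,0,-0.3],"twist":[0,0,0],"jaw":0},{"xyz":[0,0,-0.6],"twist":[0,0,0],"jaw":0},{"xyz":[0,0,-0.6],"twist":[0,0,-0.8],"jaw":0},{"xyz":[0,0,-0.5],"twist":[0,0,-0.8],"jaw":0},{"xyz":[0,0,-0.3],"twist":[0,0,-0.8],"jaw":0},{"xyz":[0,0,0],"twist":[0,0,-0.8],"jaw":0},{"xyz":[0,0,0],"twist":[0,0,-0.1],"jaw":0},{"xyz":[0,0,0],"twist":[0,0,0],"jaw":0}]}'
python3 go.py mouldoblong .054 177.7
```

```text
clock: 10.15
position: [0.4546, -0.2186, 0.1121]
eef_rot: [0.064, 3.141, 0.001]
wrist_force: [0.3, 0.4, -1.4]
grip_width: 0.0129
grip_force: 58.6
xyz now-axes [-4.2  -0.81  1.45] | after turn [-4.2  -0.81  1.45] | twist [ 0.    0.   -0.01]
pos [ 0.4546 -0.2186  0.1121] yaw 177.7 grip 0.0129 58.6 F [ 0.3  0.4 -1.4] t 10.15 j7 1.98
```

```bash
python3 -m creep '{"deltas":[{"xyz":[-0.3,-0.1,0],"twist":[0,0,0],"jaw":0},{"xyz":[-0.6,-0.1,0],"twist":[0,0,0],"jaw":0},{"xyz":[-0.7,-0.1,0],"twist":[0,0,0],"jaw":0},{"xyz":[-0.7,-0.1,0],"twist":[0,0,0],"jaw":0},{"xyz":[-0.7,-0.2,0],"twist":[0,0,0],"jaw":0},{"xyz":[-0.6,-0.1,0],"twist":[0,0,0],"jaw":0},{"xyz":[-0.4,-0.1,0],"twist":[0,0,0],"jaw":0},{"xyz":[-0.2,0,0.2],"twist":[0,0,0],"jaw":0},{"xyz":[0,0,0.2],"twist":[0,0,0],"jaw":0},{"xyz":[0,0,0.1],"twist":[0,0,0],"jaw":0},{"xyz":[0,0,0],"twist":[0,0,0],"jaw":0},{"xyz":[0,0,0],"twist":[0,0,0],"jaw":0}]}'
python3 go.py mouldoblong .054 177.7
```

```text
clock: 11.15
position: [0.6196, -0.2571, 0.0912]
eef_rot: [-0.064, -3.139, -0.001]
wrist_force: [-0.7, 0.6, -0.9]
grip_width: 0.0129
grip_force: 58.6
xyz now-axes [-0.04 -0.02  0.93] | after turn [-0.04 -0.02  0.93] | twist [ 0.01 -0.03 -0.  ]
pos [ 0.6196 -0.2571  0.0912] yaw 177.7 grip 0.0129 58.6 F [-0.7  0.6 -0.9] t 11.15 j7 1.98
```

```bash
python3 -m creep '{"deltas":[{"xyz":[-0.04,-0.02,0.3],"twist":[0,0,0],"jaw":0},{"xyz":[0,0,0.3],"twist":[0,0,0],"jaw":0},{"xyz":[0,0,0.2],"twist":[0,0,0],"jaw":0},{"xyz":[0,0,0.05],"twist":[0,0,0],"jaw":0},{"xyz":[0,0,0],"twist":[0,0,0],"jaw":0},{"xyz":[0,0,0],"twist":[0,0,0],"jaw":0}]}'
python3 go.py mouldoblong .054 177.7
```

```text
clock: 11.65
position: [0.6229, -0.2582, 0.0579]
eef_rot: [-0.062, -3.141, -0.0]
wrist_force: [0.2, -0.7, -0.6]
grip_width: 0.0125
grip_force: 58.6
xyz now-axes [0.04 0.01 0.1 ] | after turn [0.04 0.01 0.1 ] | twist [ 0.   -0.    0.01]
pos [ 0.6229 -0.2582  0.0579] yaw 177.7 grip 0.0125 58.6 F [ 0.2 -0.7 -0.6] t 11.65 j7 1.99
```

```bash
python3 -m creep '{"deltas":[{"xyz":[0,0,0.09],"twist":[0,0,0],"jaw":0},{"xyz":[0,0,0],"twist":[0,0,0],"jaw":0},{"xyz":[0,0,0],"twist":[0,0,0],"jaw":0.3},{"xyz":[0,0,0],"twist":[0,0,0],"jaw":0.6},{"xyz":[0,0,0],"twist":[0,0,0],"jaw":0.6},{"xyz":[0,0,0],"twist":[0,0,0],"jaw":0.6},{"xyz":[0,0,-0.3],"twist":[0,0,0],"jaw":0.6},{"xyz":[0,0,-0.6],"twist":[0,0,0],"jaw":0.6},{"xyz":[0,0,-0.6],"twist":[0,0,0],"jaw":0.6},{"xyz":[0,0,-0.3],"twist":[0,0,0],"jaw":0.6},{"xyz":[0,0,0],"twist":[0,0,0],"jaw":0.6}]}'
python3 go.py capbig_round .021 177.7
```

```text
clock: 12.57
position: [0.6252, -0.2593, 0.1307]
eef_rot: [0.062, 3.134, -0.003]
wrist_force: [1.1, 0.7, -0.5]
grip_width: 0.0513
grip_force: 0.0
xyz now-axes [4.31 4.28 2.71] | after turn [4.29 4.28 2.74] | twist [-0.02  0.07  0.  ]
pos [ 0.6252 -0.2593  0.1307] yaw 177.7 grip 0.0513 0.0 F [ 1.1  0.7 -0.5] t 12.5667 j7 1.97
```

```bash
python3 -m creep '{"deltas":[{"xyz":[0.3,0.3,0],"twist":[0,0,0],"jaw":0.6},{"xyz":[0.6,0.6,0],"twist":[0,0,0],"jaw":0.6},{"xyz":[0.6,0.6,0],"twist":[0,0,0],"jaw":0.6},{"xyz":[0.6,0.6,0],"twist":[0,0,0],"jaw":0.6},{"xyz":[0.6,0.6,0.1],"twist":[0,0,0],"jaw":0.6},{"xyz":[0.6,0.6,0.2],"twist":[0,0,0],"jaw":0.6},{"xyz":[0.6,0.6,0.3],"twist":[0,0,0],"jaw":0.6},{"xyz":[0.3,0.3,0.3],"twist":[0,0,0],"jaw":0.6},{"xyz":[0.1,0.1,0.3],"twist":[0,0,0],"jaw":0.6},{"xyz":[0,0,0.2],"twist":[0,0,0],"jaw":0.6},{"xyz":[0,0,0],"twist":[0,0,0],"jaw":0.6},{"xyz":[0,0,0],"twist":[0,0,0],"jaw":0.6}]}'
python3 go.py capbig_round .021 177.7
```

```text
clock: 13.57
position: [0.4582, -0.0801, 0.0702]
eef_rot: [-0.063, -3.14, 0.001]
wrist_force: [0.4, 0.6, 1.1]
grip_width: 0.0512
grip_force: 0.0
xyz now-axes [-0.06 -0.03  1.23] | after turn [-0.06 -0.03  1.23] | twist [-0.   -0.01 -0.  ]
pos [ 0.4582 -0.0801  0.0702] yaw 177.7 grip 0.0512 0.0 F [0.4 0.6 1.1] t 13.5667 j7 1.7
```

Run:
```python
from cell import *
import cv2,numpy as np
a=camera("scene")[150:320,180:410,::-1]
cv2.imwrite("pics/g3.png",cv2.resize(a,(690,510)))
```

```text
(no output)
```

View pics/g3.png

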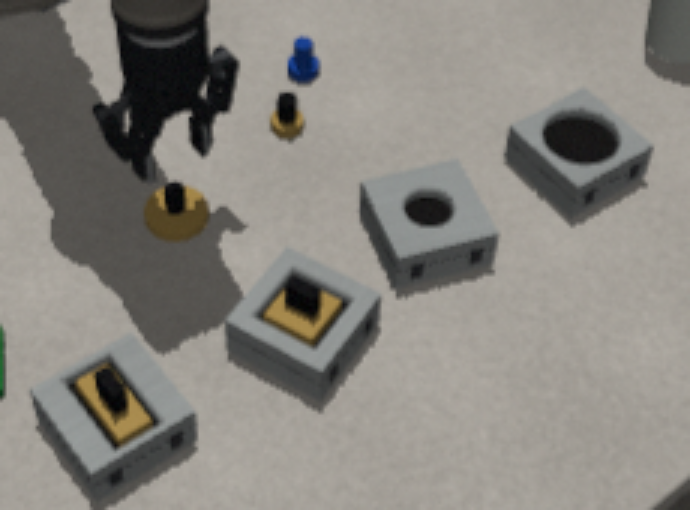

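The oblong cap lies flat in its mould at (114,405), and the square cap is still seated at (302,305). The gripper is centred above the big round cap at (177,205).

```bash
python3 -m creep '{"deltas":[{"xyz":[-0.04,-0.03,0.3],"twist":[0,0,0],"jaw":0.6},{"xyz":[0,0,0.4],"twist":[0,0,0],"jaw":0.6},{"xyz":[0,0,0.35],"twist":[0,0,0],"jaw":0.6},{"xyz":[0,0,0.15],"twist":[0,0,0],"jaw":0.6},{"xyz":[0,0,0],"twist":[0,0,0],"jaw":0.5},{"xyz":[0,0,0],"twist":[0,0,0],"jaw":0.3},{"xyz":[0,0,0],"twist":[0,0,0],"jaw":0},{"xyz":[0,0,0],"twist":[0,0,0],"jaw":0},{"xyz":[0,0,0],"twist":[0,0,0],"jaw":0},{"xyz":[0,0,0],"twist":[0,0,0],"jaw":0},{"xyz":[0,0,0],"twist":[0,0,0],"jaw":0},{"xyz":[0,0,0],"twist":[0,0,0],"jaw":0}]}'
python3 go.py capbig_round .021 177.7
```

```text
clock: 14.62
position: [0.4603, -0.0811, 0.0235]
eef_rot: [0.063, 3.139, -0.0]
wrist_force: [-0.7, -1.0, 6.6]
grip_width: 0.0179
grip_force: 58.7
xyz now-axes [-0.01 -0.01  0.06] | after turn [-0.01 -0.01  0.06] | twist [-0.    0.02  0.  ]
pos [ 0.4603 -0.0811  0.0235] yaw 177.7 grip 0.0179 58.7 F [-0.7 -1.   6.6] t 14.6167 j7 1.74
```

```bash
python3 -m creep '{"deltas":[{"xyz":[0,0,-0.3],"twist":[0,0,0],"jaw":0},{"xyz":[0,0,-0.6],"twist":[0,0,0],"jaw":0},{"xyz":[0,0,-0.7],"twist":[0,0,0],"jaw":0},{"xyz":[0,0,-0.7],"twist":[0,0,0],"jaw":0},{"xyz":[0,0,-0.3],"twist":[0,0,0],"jaw":0},{"xyz":[0,0,0],"twist":[0,0,0],"jaw":0}]}'
python3 go.py mouldbig_round .0565 177.7
```

```text
clock: 15.12
position: [0.4616, -0.0808, 0.1295]
eef_rot: [0.062, 3.135, 0.001]
wrist_force: [0.2, 0.5, -1.5]
grip_width: 0.0175
grip_force: 58.6
xyz now-axes [-4.37  8.89  1.86] | after turn [-4.37  8.89  1.83] | twist [0.01 0.07 0.01]
pos [ 0.4616 -0.0808  0.1295] yaw 177.7 grip 0.0175 58.6 F [ 0.2  0.5 -1.5] t 15.1167 j7 1.67
```

```bash
python3 -m creep '{"deltas":[{"xyz":[-0.2,0.4,0],"twist":[0,0,0],"jaw":0},{"xyz":[-0.4,0.8,0],"twist":[0,0,0],"jaw":0},{"xyz":[-0.4,0.8,0],"twist":[0,0,0],"jaw":0},{"xyz":[-0.4,0.8,0],"twist":[0,0,0],"jaw":0},{"xyz":[-0.4,0.8,0],"twist":[0,0,0],"jaw":0},{"xyz":[-0.4,0.8,0],"twist":[0,0,0],"jaw":0},{"xyz":[-0.4,0.8,0],"twist":[0,0,0],"jaw":0},{"xyz":[-0.4,0.8,0],"twist":[0,0,0],"jaw":0},{"xyz":[-0.4,0.8,0],"twist":[0,0,0],"jaw":0},{"xyz":[-0.4,0.8,0],"twist":[0,0,0],"jaw":0},{"xyz":[-0.4,0.8,0],"twist":[0,0,0],"jaw":0},{"xyz":[-0.2,0.4,0],"twist":[0,0,0],"jaw":0}]}'
python3 -m creep '{"deltas":[{"xyz":[0,0.1,0.2],"twist":[0,0,0],"jaw":0},{"xyz":[0,0,0.2],"twist":[0,0,0],"jaw":0},{"xyz":[0,0,0.2],"twist":[0,0,0],"jaw":0},{"xyz":[0,0,0.2],"twist":[0,0,0],"jaw":0},{"xyz":[0,0,0],"twist":[0,0,0],"jaw":0},{"xyz":[0,0,0],"twist":[0,0,0],"jaw":0}]}'
python3 go.py mouldbig_round .0565 177.7
```

```text
clock: 16.12
position: [0.6493, 0.2696, 0.1248]
eef_rot: [-0.055, -3.14, -0.004]
wrist_force: [0.7, 0.5, -1.3]
grip_width: 0.0175
grip_force: 58.7
clock: 16.62
position: [0.6488, 0.2662, 0.0936]
eef_rot: [-0.065, -3.139, 0.002]
wrist_force: [-0.2, -0.5, -0.5]
grip_width: 0.0176
grip_force: 58.7
xyz now-axes [-0.04  0.03  0.93] | after turn [-0.04  0.03  0.93] | twist [-0.02 -0.02 -0.01]
pos [0.6488 0.2662 0.0936] yaw 177.6 grip 0.0176 58.7 F [-0.2 -0.5 -0.5] t 16.6167 j7 1.15
```

```bash
python3 -m creep '{"deltas":[{"xyz":[-0.04,0.03,0.3],"twist":[0,0,0],"jaw":0},{"xyz":[0,0,0.3],"twist":[0,0,0],"jaw":0},{"xyz":[0,0,0.2],"twist":[0,0,0],"jaw":0},{"xyz":[0,0,0.05],"twist":[0,0,0],"jaw":0},{"xyz":[0,0,0],"twist":[0,0,0],"jaw":0},{"xyz":[0,0,0],"twist":[0,0,0],"jaw":0}]}'
python3 go.py mouldbig_round .0565 177.7
```

```text
clock: 17.12
position: [0.651, 0.2691, 0.0603]
eef_rot: [-0.062, -3.141, 0.0]
wrist_force: [0.5, 0.5, -0.4]
grip_width: 0.0178
grip_force: 58.7
xyz now-axes [ 0.01 -0.04  0.09] | after turn [ 0.01 -0.04  0.09] | twist [-0.   -0.    0.01]
pos [0.651  0.2691 0.0603] yaw 177.7 grip 0.0178 58.7 F [ 0.5  0.5 -0.4] t 17.1167 j7 1.15
```

```bash
python3 -m creep '{"deltas":[{"xyz":[0,-0.02,0.08],"twist":[0,0,0],"jaw":0},{"xyz":[0,0,0],"twist":[0,0,0],"jaw":0},{"xyz":[0,0,0],"twist":[0,0,0],"jaw":0.3},{"xyz":[0,0,0],"twist":[0,0,0],"jaw":0.6},{"xyz":[0,0,0],"twist":[0,0,0],"jaw":0.6},{"xyz":[0,0,0],"twist":[0,0,0],"jaw":0.6},{"xyz":[0,0,-0.3],"twist":[0,0,0],"jaw":0.6},{"xyz":[0,0,-0.6],"twist":[0,0,0],"jaw":0.6},{"xyz":[0,0,-0.6],"twist":[0,0,0],"jaw":0.6},{"xyz":[0,0,-0.3],"twist":[0,0,0],"jaw":0.6},{"xyz":[0,0,0],"twist":[0,0,0],"jaw":0.6},{"xyz":[0,0,0],"twist":[0,0,0],"jaw":0.6}]}'
python3 go.py capsmall_round .024 177.7
python3 - <<'E'
from fit import *
print("blue", unproj("top",np.array((342,371))*.7,.014))
E
```

```text
clock: 18.12
position: [0.6514, 0.2685, 0.1302]
eef_rot: [0.062, 3.139, 0.001]
wrist_force: [-1.0, 0.1, -0.8]
grip_width: 0.0514
grip_force: 0.0
xyz now-axes [ 5.34 -4.99  2.64] | after turn [ 5.34 -4.99  2.66] | twist [0.01 0.02 0.01]
pos [0.6514 0.2685 0.1302] yaw 177.7 grip 0.0514 0.0 F [-1.   0.1 -0.8] t 18.1167 j7 1.14
blue [0.37457032 0.14089676]
```

```bash
python3 -m creep '{"deltas":[{"xyz":[0.3,-0.3,0],"twist":[0,0,0],"jaw":0.6},{"xyz":[0.65,-0.6,0],"twist":[0,0,0],"jaw":0.6},{"xyz":[0.65,-0.6,0],"twist":[0,0,0],"jaw":0.6},{"xyz":[0.65,-0.6,0],"twist":[0,0,0],"jaw":0.6},{"xyz":[0.65,-0.6,0],"twist":[0,0,0],"jaw":0.6},{"xyz":[0.65,-0.6,0.1],"twist":[0,0,0],"jaw":0.6},{"xyz":[0.65,-0.6,0.2],"twist":[0,0,0],"jaw":0.6},{"xyz":[0.65,-0.6,0.3],"twist":[0,0,0],"jaw":0.6},{"xyz":[0.4,-0.4,0.3],"twist":[0,0,0],"jaw":0.6},{"xyz":[0.09,-0.1,0.3],"twist":[0,0,0],"jaw":0.6},{"xyz":[0,0,0],"twist":[0,0,0],"jaw":0.6},{"xyz":[0,0,0],"twist":[0,0,0],"jaw":0.6}]}'
python3 go.py capsmall_round .024 177.7
python3 - <<'E'
from cell import *
import cv2,numpy as np
a=camera("scene")[130:300,200:430,::-1]
cv2.imwrite("pics/g4.png",cv2.resize(a,(690,510)))
E
```

```text
clock: 19.12
position: [0.4288, 0.0767, 0.0805]
eef_rot: [-0.062, -3.139, 0.001]
wrist_force: [0.3, 0.1, -0.2]
grip_width: 0.0512
grip_force: 0.0
xyz now-axes [-0.03  0.02  1.41] | after turn [-0.03  0.02  1.41] | twist [-0.01 -0.03  0.  ]
pos [0.4288 0.0767 0.0805] yaw 177.7 grip 0.0512 0.0 F [ 0.3  0.1 -0.2] t 19.1167 j7 1.31
```

View pics/g4.png

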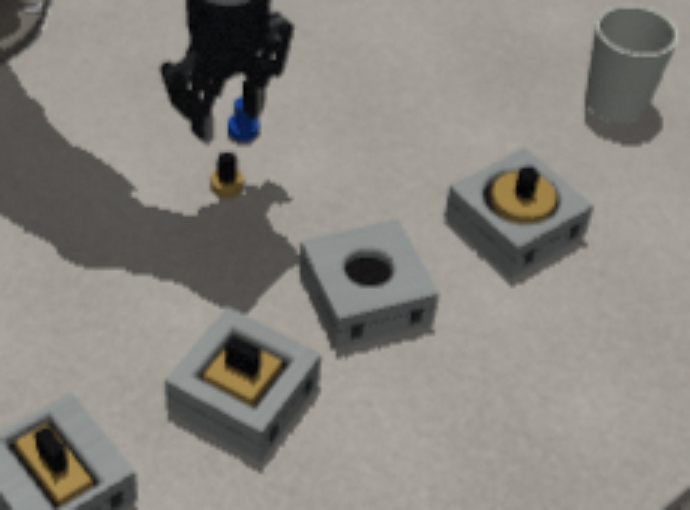

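The big round cap sits in its recess at (523,192), with the gap showing on its left; I'll check it again at the end. The gripper is above the small round cap at (227,178), clear of the blue one.

```bash
python3 -m creep '{"deltas":[{"xyz":[-0.02,0.02,0.3],"twist":[0,0,0],"jaw":0.6},{"xyz":[0,0,0.5],"twist":[0,0,0],"jaw":0.6},{"xyz":[0,0,0.4],"twist":[0,0,0],"jaw":0.6},{"xyz":[0,0,0.2],"twist":[0,0,0],"jaw":0.6},{"xyz":[0,0,0],"twist":[0,0,0],"jaw":0.5},{"xyz":[0,0,0],"twist":[0,0,0],"jaw":0.3},{"xyz":[0,0,0],"twist":[0,0,0],"jaw":0},{"xyz":[0,0,0],"twist":[0,0,0],"jaw":0},{"xyz":[0,0,0],"twist":[0,0,0],"jaw":0},{"xyz":[0,0,0],"twist":[0,0,0],"jaw":0},{"xyz":[0,0,0],"twist":[0,0,0],"jaw":0},{"xyz":[0,0,0],"twist":[0,0,0],"jaw":0}]}'
python3 go.py capsmall_round .024 177.7
python3 -m creep '{"deltas":[{"xyz":[0,0,-0.3],"twist":[0,0,0],"jaw":0},{"xyz":[0,0,-0.6],"twist":[0,0,0],"jaw":0},{"xyz":[0,0,-0.7],"twist":[0,0,0],"jaw":0},{"xyz":[0,0,-0.6],"twist":[0,0,0],"jaw":0},{"xyz":[0,0,-0.2],"twist":[0,0,0],"jaw":0},{"xyz":[0,0,0],"twist":[0,0,0],"jaw":0}]}'
python3 go.py mouldsmall_round .057 177.7
```

```text
clock: 20.17
position: [0.4314, 0.078, 0.0261]
eef_rot: [0.062, 3.139, 0.001]
wrist_force: [-0.6, -0.2, 7.1]
grip_width: 0.0176
grip_force: 59.1
xyz now-axes [ 0.03 -0.01  0.05] | after turn [ 0.03 -0.01  0.05] | twist [0.01 0.02 0.01]
pos [0.4314 0.078  0.0261] yaw 177.7 grip 0.0176 59.1 F [-0.6 -0.2  7.1] t 20.1667 j7 1.34
clock: 20.67
position: [0.4318, 0.0782, 0.1231]
eef_rot: [0.062, 3.137, 0.003]
wrist_force: [0.0, -0.0, -0.9]
grip_width: 0.0171
grip_force: 58.7
xyz now-axes [-4.86  0.44  1.67] | after turn [-4.87  0.45  1.65] | twist [0.02 0.05 0.01]
pos [0.4318 0.0782 0.1231] yaw 177.7 grip 0.0171 58.7 F [ 0.  -0.  -0.9] t 20.6667 j7 1.28
```

```bash
python3 -m creep '{"deltas":[{"xyz":[-0.3,0.04,0],"twist":[0,0,0],"jaw":0},{"xyz":[-0.7,0.06,0],"twist":[0,0,0],"jaw":0},{"xyz":[-0.7,0.06,0],"twist":[0,0,0],"jaw":0},{"xyz":[-0.7,0.06,0],"twist":[0,0,0],"jaw":0},{"xyz":[-0.7,0.06,0],"twist":[0,0,0],"jaw":0},{"xyz":[-0.7,0.06,0],"twist":[0,0,0],"jaw":0},{"xyz":[-0.6,0.06,0],"twist":[0,0,0],"jaw":0},{"xyz":[-0.3,0.04,0.1],"twist":[0,0,0],"jaw":0},{"xyz":[-0.16,0,0.2],"twist":[0,0,0],"jaw":0},{"xyz":[0,0,0.2],"twist":[0,0,0],"jaw":0},{"xyz":[0,0,0],"twist":[0,0,0],"jaw":0},{"xyz":[0,0,0],"twist":[0,0,0],"jaw":0}]}'
python3 go.py mouldsmall_round .059 177.7
```

```text
clock: 21.67
position: [0.6232, 0.0873, 0.0995]
eef_rot: [-0.062, -3.137, 0.001]
wrist_force: [0.4, 1.2, -0.0]
grip_width: 0.0174
grip_force: 58.7
xyz now-axes [-0.1   0.03  1.01] | after turn [-0.1   0.03  1.01] | twist [-0.01 -0.05  0.01]
pos [0.6232 0.0873 0.0995] yaw 177.7 grip 0.0174 58.7 F [ 0.4  1.2 -0. ] t 21.6667 j7 1.41
```

```bash
python3 -m creep '{"deltas":[{"xyz":[-0.05,0.02,0.3],"twist":[0,0,0],"jaw":0},{"xyz":[0,0,0.3],"twist":[0,0,0],"jaw":0},{"xyz":[0,0,0.1],"twist":[0,0,0],"jaw":0},{"xyz":[0,0,0],"twist":[0,0,0],"jaw":0},{"xyz":[0,0,0],"twist":[0,0,0],"jaw":0}]}'
python3 go.py mouldsmall_round .059 177.7
```

```text
clock: 22.08
position: [0.627, 0.0882, 0.0728]
eef_rot: [-0.062, -3.14, 0.0]
wrist_force: [0.3, 0.6, -0.5]
grip_width: 0.0173
grip_force: 58.7
xyz now-axes [-0.   -0.    0.34] | after turn [-0.   -0.    0.34] | twist [-0.   -0.01  0.01]
pos [0.627  0.0882 0.0728] yaw 177.7 grip 0.0173 58.7 F [ 0.3  0.6 -0.5] t 22.0833 j7 1.42
```

```bash
python3 -m creep '{"deltas":[{"xyz":[0,0,0.2],"twist":[0,0,0],"jaw":0},{"xyz":[0,0,0.13],"twist":[0,0,0],"jaw":0},{"xyz":[0,0,0],"twist":[0,0,0],"jaw":0},{"xyz":[0,0,0],"twist":[0,0,0],"jaw":0}]}'
python3 go.py mouldsmall_round .059 177.7
```

```text
clock: 22.42
position: [0.6273, 0.0882, 0.0598]
eef_rot: [-0.062, -3.141, 0.0]
wrist_force: [-0.1, -0.3, -1.2]
grip_width: 0.0175
grip_force: 58.8
xyz now-axes [ 0.01 -0.    0.02] | after turn [ 0.01 -0.    0.02] | twist [-0.   -0.    0.01]
pos [0.6273 0.0882 0.0598] yaw 177.7 grip 0.0175 58.8 F [-0.1 -0.3 -1.2] t 22.4167 j7 1.42
```

Release, rise, and back away toward the robot so that both cameras see the moulds.

```bash
python3 -m creep '{"deltas":[{"xyz":[0,0,0],"twist":[0,0,0],"jaw":0.3},{"xyz":[0,0,0],"twist":[0,0,0],"jaw":0.6},{"xyz":[0,0,0],"twist":[0,0,0],"jaw":0.6},{"xyz":[0,0,0],"twist":[0,0,0],"jaw":0.6},{"xyz":[0,0,-0.3],"twist":[0,0,0],"jaw":0.6},{"xyz":[0,0,-0.6],"twist":[0,0,0],"jaw":0.6},{"xyz":[0,0,-0.8],"twist":[0,0,0],"jaw":0.6},{"xyz":[0,0,-0.8],"twist":[0,0,0],"jaw":0.6},{"xyz":[0,0,-0.8],"twist":[0,0,0],"jaw":0.6},{"xyz":[0.6,0,-0.6],"twist":[0,0,0],"jaw":0.6},{"xyz":[0.6,0,-0.2],"twist":[0,0,0],"jaw":0.6},{"xyz":[0.6,0,0],"twist":[0,0,0],"jaw":0.6}]}'
python3 -m creep '{"deltas":[{"xyz":[0.6,0,0],"twist":[0,0,0],"jaw":0.6},{"xyz":[0.6,0,0],"twist":[0,0,0],"jaw":0.6},{"xyz":[0.6,0,0],"twist":[0,0,0],"jaw":0.6},{"xyz":[0.6,0,0],"twist":[0,0,0],"jaw":0.6},{"xyz":[0,0,0],"twist":[0,0,0],"jaw":0.6},{"xyz":[0,0,0],"twist":[0,0,0],"jaw":0.6}]}'
python3 - <<'E'
from cell import *
import cv2,numpy as np
a=camera("scene")[130:330,180:430,::-1];b=camera("top")[125:235,160:430,::-1]
np.save("top_end.npy",camera("top"));np.save("scene_end.npy",camera("scene"))
a=cv2.resize(a,(400,320));b=cv2.resize(b,(800,280)) if 0 else cv2.resize(b,(687,280))
c=np.zeros((600,687,3),np.uint8);c[:320,:400]=a;c[320:,:]=b
cv2.imwrite("pics/end.png",c)
E
```

```text
clock: 23.42
position: [0.5566, 0.0913, 0.2281]
eef_rot: [0.063, 3.135, 0.003]
wrist_force: [0.5, -0.2, 0.0]
grip_width: 0.0512
grip_force: 0.0
clock: 23.92
position: [0.459, 0.0951, 0.2252]
eef_rot: [0.061, 3.14, 0.002]
wrist_force: [-0.2, 0.9, -0.4]
grip_width: 0.0515
grip_force: 0.0
```

View pics/end.png

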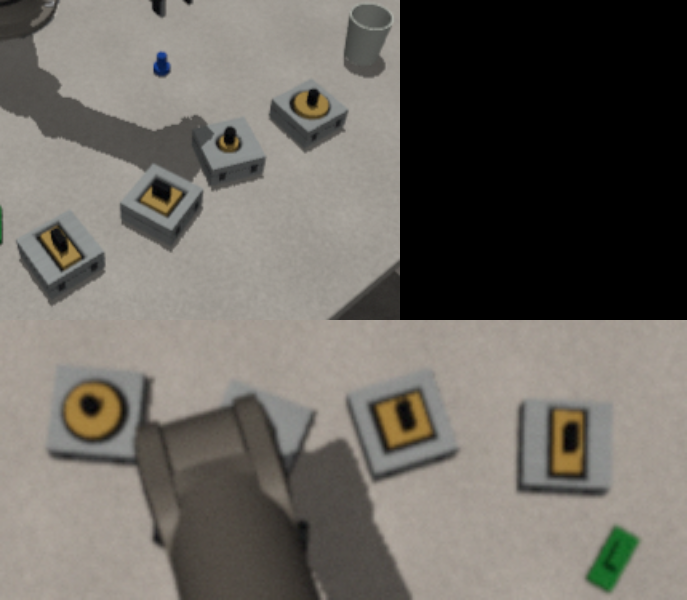

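All four caps lie in their recesses: big round (310,103), small round (229,140), square (161,195) and oblong (61,243). The cup, the blue cap and the green piece are unmoved. The big round post seems to lean slightly, so I'll check flatness by overlaying the seated model.

```bash
cat > chk.py <<'E'
from fit import *
import json
P=json.load(open("poses.json"))
ims={n:np.mean([camera(n) for _ in range(4)],0) for n in CM}
n="scene";big=cv2.resize(ims[n][:,:,::-1].astype(np.uint8),None,fx=8,fy=8,interpolation=cv2.INTER_CUBIC);tiles=[]
for k in CAP:
    m=P["mould"+k];w=48;o=np.round(proj(n,[*m[:2],.05])[0]-w/2).astype(int)
    im=ims[n][o[1]:o[1]+w,o[0]:o[0]+w];t=np.clip((im[...,0]-im[...,2]-25)/50,0,1)
    def cost(q):  # visible top face of plate at q[2]; grip hides part
        p=[q[0],q[1],m[2]]
        top=fill(n,place(CAP[k][0],p,q[2]+.014),o,w);g=fill(n,np.r_[place(CAP[k][1],p,q[2]+.014),place(CAP[k][1],p,q[2]+.042)],o,w)
        return ((soft(top*(1-g),w)-t)**2).sum()
    for z in(.033,.040):
        r=minimize(lambda q:cost([*q,z]),m[:2],method="Nelder-Mead",options=dict(initial_simplex=np.array(m[:2])+[[0,0],[.005,0],[0,.005]]))
        print(k,"z",z,"offset mm",((r.x-m[:2])*1e3).round(1),"cost",round(r.fun,1))
        if z==.033:p=[*r.x,m[2]]
    for s in(place(CAP[k][0],p,.047),place(CAP[k][1],p,.047),place(CAP[k][1],p,.075)):
        cv2.polylines(big,[np.round((proj(n,s)+.5)*8).astype(np.int32)],True,(0,0,255),1)
    c=np.round(proj(n,[*m[:2],.05])[0]*8).astype(int);tiles.append(big[c[1]-150:c[1]+150,c[0]-200:c[0]+200])
cv2.imwrite("pics/chk.png",np.vstack([np.hstack(tiles[:2]),np.hstack(tiles[2:])]))
E
python3 chk.py
```

```text
big_round z 0.033 offset mm [ 2.5 -1.5] cost 4.7
big_round z 0.04 offset mm [ 6.5 -7.4] cost 5.1
small_round z 0.033 offset mm [ 1.4 -1.7] cost 3.5
small_round z 0.04 offset mm [ 5.3 -6.1] cost 3.8
square z 0.033 offset mm [ 2.6 -3.3] cost 33.6
square z 0.04 offset mm [ 6.4 -6.5] cost 34.1
oblong z 0.033 offset mm [ 3.1 -1. ] cost 6.3
oblong z 0.04 offset mm [ 7.3 -2.9] cost 6.7
```

View pics/chk.png

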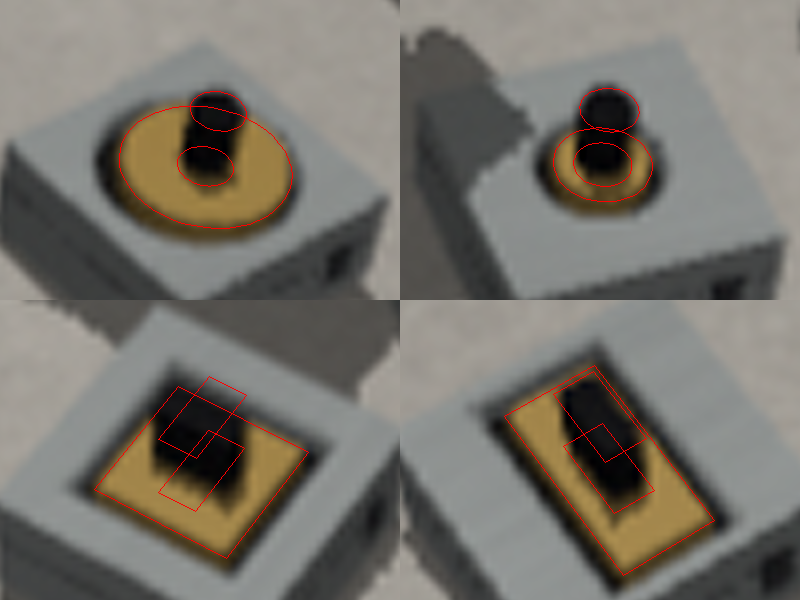

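The seated model at z = 33 mm matches all four caps. The predicted post tops coincide with the image, so the lean was perspective. The square's drawn bar is only off by the mould's 90° symmetry. Handing in.

```bash
python3 -c "
from cell import *
print(hand_in())"
```

```text
the job is handed in; nothing more can be done
None
```

I put all four caps, grip up, into their matching moulds; the final camera check showed each lying flat. All were released, the spray can and mixing cup were never approached, and I handed the job in at about 25 s of the 93 s allowed.

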